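Point-and-confirm check before grinding

ROBOT

A 6-joint arm with a two-finger parallel gripper is mounted at the origin on a cart in front of the work surface, level with it; the furniture and walls round the work are solid. World frame = base frame: x ahead of the robot, y to its left, z up, the work surface at z = 0. Lengths are in m, angles in rad, forces in N, time in s.
With the tool pointing down it reaches from about 0.25 to 0.725 m from the base axis. Payload 4 kg.
Tool frame: the origin (TCP) lies on the centre line of the jaws, within the pads' length; the fingertips stand 14 mm ahead of it and the grasp point (between the pads) lies 5 mm behind it; z points along the fingers, x is the direction in which the jaws open and shut, and the axes are right-handed (so a half turn about z gives the same grasp; the last joint's range is limited). The gripper opens to 85 mm and grips with 20 to 120 N. Pads are 22 mm wide; open, the fingers measure 114 mm over their backs; the gripper's body (76 mm by 85 mm) begins 54 mm behind the grasp point. The pads swing forward as they close: fully open they stand 13 mm farther back than shut.
Start: joints at [-1.332, 0.241, 0.005, 1.335, 0, 1.571], TCP at [0.118, -0.486, 0.245] pointing down, gripper open.
Joint ranges: [-2.72, 2.72], [-1.05, 1.87], [-1.09, 1.28], [-1.99, 2.15], [-1.42, 1.44], [-3.14, 3.14]. Speed limits (rad/s): [2.79, 2.79, 3.14, 3.14, 3.14, 3.14].

INTERFACE

Orientations are given as a unit quaternion [x, y, z, w].
In Python, from workcell import bot gives the robot as it stands.
- The arm moves only by the tool play_rows, never from a script. Its argument "motion" is a list of rows, each an object with "fingers": the closure, from -1 (fully open) to 1 (shut), so that 0 is half open; "translation": the shift along the tool's x, y, z in cm, a list of three; "roll": the turn about the tool's z in degrees. A call has 1 to 20 rows; each row is the pose to reach, as a shift and turn from the pose commanded when the call began, along the tool's axes at that moment; what a row does not reach only later rows make up. A row lasts 1/12 s, in which the tool goes at most 41.7 mm and 7.16 degrees, less where a joint would pass 70% of its speed; a pose out of reach is approached as far as the arm can. A call with a gripper value outside its range is refused whole. The fingers move at their own pace and stop on an object; the grip force is fixed at half the most. Time passes only in rows, so rows that repeat a pose let the fingers close. It gives the time, the measured TCP pose, the force and the opening at its end, in the units of the state.
- bot.get_obs(): the state, without advancing time (a new reading comes with each control period).
- bot.camera(name): name is "scene" or "top"; returns a dict with "pixels" (400x640x3 uint8, red, green, blue), "intrinsics" (3x3 intrinsics, pixels), "k1" (the pictures are not rectified: a ray, as slopes to the right and down, at radius r is drawn at 1 + k1 r^2 times it, then the intrinsics apply), "world_to_cam" (4x4, takes a point from world to camera coordinates). Camera axes: x right, y down, z forward; pixel columns grow to the right and rows downward; lengths in m; the calibration is good to about 2 mm. A picture is of the moment at which its call begins. There is no depth.
- bot.job_done(): hands the job in, once; it reports no verdict.
The state is a dict: "clock": time; "joint_pos": joint angles; "joint_vel": joint speeds; "tau": joint torques, N m; "eef_pos": TCP position; "tool_rot": TCP orientation; "ft_force": force on the tool from outside, world axes, zero at the start; "ft_torque": the same for the moment, N m; "grip_width": finger opening in m.
Only numpy, scipy, OpenCV 4.12 (cv2) and the standard library are available. Lean on these libraries where they do the work, as an engineer would, in place of code of your own. Each camera call takes 0.05 s, during which the arm holds its last target. There are 200 camera calls.

TASK

Do the point-and-confirm check before a sample is ground. Point down at the middle of the weigh boat (the small white tray with the sample in it) with the fingertips two to five centimetres above its rim and keep still there for at least a second, then point at the middle of the mortar in the same way; touch and move neither of them, nor the beaker and the petri dish beside them. Then press the button on the small station right down and let it come up again.

Things in the scene. Friction and masses are not known exactly. Their poses are not given: they have to be found in the camera images.
- riser: low bench riser: fixed flat grey platform 330 mm (x) by 425 mm (y) and 50 mm high on the worktop; the four vessels and the station stand on it. Origin: centre of its underside, z up
- boat: weigh boat: small white open tray with sloping walls, 60 x 70 mm at the rim and 18 mm high, with a flat heap of sample in it; loose, stands on the riser at any yaw. Origin: centre of its underside, z up
- boat_top (a point): middle of the weigh boat's opening, level with its rim (18 mm above the riser, 68 mm above the worktop)
- mortar: mortar: thick white porcelain bowl, 93 mm across the rim and 52 mm high, loose, stands on the riser. Origin: centre of its underside, z up
- mortar_top (a point): middle of the mortar's mouth, level with its rim (52 mm above the riser, 102 mm above the worktop)
- beaker: clear beaker, 54 mm across and 70 mm high, a bystander, loose. Origin: centre of its underside, z up
- petri: flat round petri dish with lid, 61 mm across and 13 mm high, a bystander, loose. Origin: centre of its underside, z up. These four vessels stand in two rows of two, about 0.15 m apart, any of them in any of the four places
- station: push-button station: white box 78 x 78 mm and 38 mm high with a grey top plate and one round grey button in a black collar in the middle of its top, fixed on the riser to the right of the vessels. Origin: centre of its underside, z up
- button_top (a point): middle of the button's top face, 60 mm above the riser and 110 mm above the worktop when up; the button is 32 mm across and is pressed straight down
- button (a joint): travel of the button in m: 0 up, 0.006 fully down; its spring needs 5 N to go fully down and brings it up again
Not all that is in view belongs to the job. What is shaped like the boat but brown is not meant.

How it is judged:
On the way, in this order (a step that is already met when the one before it is completed fails the run):
1. the fingertips point at the weigh boat for a second: grasp point within 30 mm of its middle sideways and 15 to 90 mm above its rim (horizontal distance between the grasp point and boat_top below 0.03 m and z of the grasp point in the frame of boat_top between 0.015 and 0.09 m), for 1 s.
2. then they point at the mortar for a second: grasp point within 30 mm of its middle sideways and 15 to 90 mm above its rim (horizontal distance between the grasp point and mortar_top below 0.03 m and z of the grasp point in the frame of mortar_top between 0.015 and 0.09 m), for 1 s.
3. then the button is pressed down by more than 4.5 mm of its 6 mm (value of joint button above 0.0045 m), for 0.05 s.
At the end, for the whole second after the job is handed in: The button is up again (less than 1.5 mm down), and weigh boat, mortar, beaker and petri dish stand upright and at rest within 10 mm of where they were at the start (value of joint button below 0.0015 m and distance of each of boat, mortar, beaker, petri from where it was at the start of the episode below 0.01 m and linear speed of each of boat, mortar, beaker, petri below 0.02 m/s and angle between each of boat, mortar, beaker, petri's own z axis and vertical below 0.1 rad); the robot touches nothing.
It fails at once if the weigh boat is touched (contact force between any of the fingers, the arm and boat above 0.3 N).
It fails at once if the mortar is touched (contact force between any of the fingers, the arm and mortar above 0.3 N).
It fails at once if the beaker is touched (contact force between any of the fingers, the arm and beaker above 0.3 N).
It fails at once if the petri dish is touched (contact force between any of the fingers, the arm and petri above 0.3 N).
It fails at once if a vessel is moved by more than 10 mm or lifted (distance of any of boat, mortar, beaker, petri from where it was at the start of the episode above 0.01 m).
It also fails if it takes over 54 s, if anything falls off the work surface, if the arm or the gripper's body presses on something with over 40 N, if the wrist force passes 120 N, or if a joint passes its speed limit or range.

## Working session

There is one attempt and no reset: what is moved stays moved. The work goes in short steps, Python scripts to look and compute and a tool call to move; the robot and the scene stay as the last step left them, time stands still between calls to the robot, and variables do not carry over. Pictures are saved under pics/ and viewed, about 8 in all and at most 12, crops included, and the job is handed in when it is done.

Besides the shell and the picture viewer there is one more tool, called after ">>>" in YAML: its name, and indented under it one key for each argument. play_rows: Moves the arm, as the interface text tells. Its arguments: {"type":"object","properties":{"motion":{"type":"array","items":{"type":"object","properties":{"fingers":{"type":"number"},"translation":{"type":"array","items":{"type":"number"}},"roll":{"type":"number"}}}}},"required":["motion"]}

```bash
mkdir -p pics; cat > h.py <<'E'
import numpy as np, cv2
from workcell import bot
def ray(c,u,v):
    K=np.array(c["intrinsics"]);k=c["k1"]
    d=np.array([(u-K[0,2])/K[0,0],(v-K[1,2])/K[1,1]]);s=d.copy()
    for _ in range(20): s=d/(1+k*(s@s))
    T=np.array(c["world_to_cam"]);R=T[:3,:3]
    return -R.T@T[:3,3], R.T@np.array([s[0],s[1],1])
def at(c,u,v,z):
    o,d=ray(c,u,v); return o+d*(z-o[2])/d[2]
def proj(c,p):
    K=np.array(c["intrinsics"]);T=np.array(c["world_to_cam"]);q=T[:3,:3]@np.array(p)+T[:3,3];s=q[:2]/q[2];s=s*(1+c["k1"]*(s@s));return K[:2,:2]@s+K[:2,2]
E
python3 - <<'E'
from h import *
for n in("top","scene"):
    c=bot.camera(n);cv2.imwrite(f"pics/{n}1.png",c["pixels"][:,:,::-1]);print(n,ray(c,320,200),c["k1"])
o=bot.get_obs();print(o)
E
```

```text
top (array([ 0.58285004, -0.0651219 ,  0.98693995]), array([ 8.34017727e-02,  4.54736061e-04, -9.96609135e-01])) -0.05921327230574218
scene (array([ 0.30637975, -0.54683637,  0.67412506]), array([ 0.42351972,  0.59561504, -0.68256656])) -0.07860065694816387
{'clock': 0.1, 'joint_pos': array([-1.33200336e+00,  2.41363682e-01,  3.87751745e-03,  1.33520267e+00,
       -1.47070256e-05,  1.57085881e+00]), 'joint_vel': array([ 0.00098487, -0.00291997,  0.00241129, -0.00096647, -0.00077118,
       -0.00049016]), 'tau': array([ 5.71573546e-04, -3.73139942e+01,  2.53009057e+01,  1.08726285e-02,
        3.14711133e-05, -1.29041098e-05]), 'eef_pos': array([ 0.11813515, -0.48529667,  0.24449603]), 'tool_rot': array([ 7.86278644e-01, -6.17871344e-01, -7.48599422e-04, -5.78834886e-04]), 'ft_force': array([ 0.41440989, -0.52159882, -0.23218345]), 'ft_torque': array([-0.01801037,  0.05567753,  0.02605549]), 'grip_width': 0.0852984161995845}
```

View pics/top1.png

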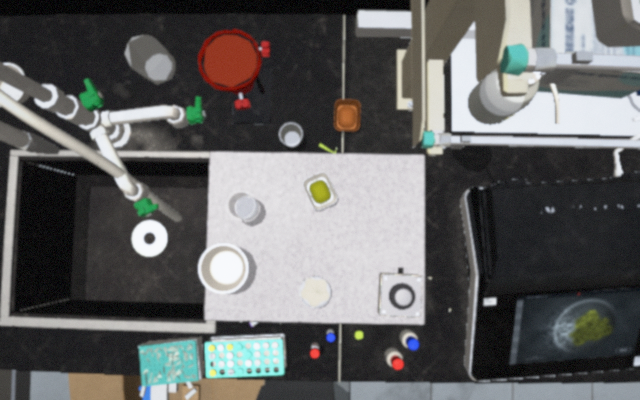

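View pics/scene1.png

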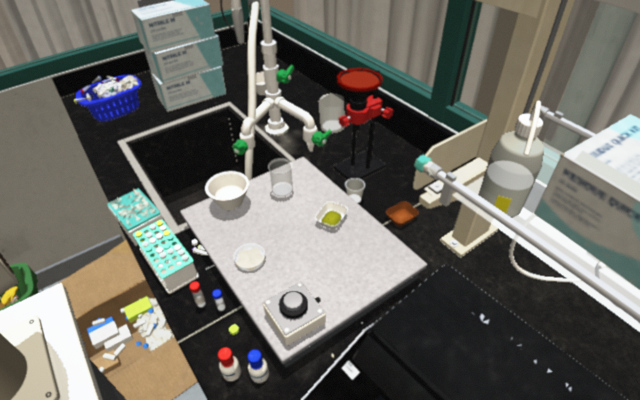

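Top view, what could be taken for the targets:
- **Boat:** white tray with a yellow-green sample at (321,192). The brown tray at (347,115) is off the riser and excluded, as is the small cup at (290,134).
- **Mortar:** thick bowl at (223,268). The alternatives are the petri dish at (315,291), the beaker at (245,208) and the white ring in the sink at (149,238).
- **Button:** at (402,295). The bottle caps at (396,360) and (411,341) are not it.

Next I measure these in both views and check in one crop.

```bash
cat > m.py <<'E'
from h import *
def blob(m,near,r):
    n,l,s,ce=cv2.connectedComponentsWithStats(m.astype(np.uint8))
    k=[i for i in range(1,n) if np.hypot(*(ce[i]-near))<r and s[i,4]>30]
    k=max(k,key=lambda i:s[i,4]); 
    ct=max(cv2.findContours((l==k).astype(np.uint8),0,1)[0],key=cv2.contourArea)
    (x,y),(w,h),a=cv2.minAreaRect(ct); return ce[k],(x,y),(w,h),a,s[k]
t=bot.camera("top");s=bot.camera("scene")
for n,c,pb,pk in(("top",t,(321,192),(402,295)),("scene",s,(331,217),(293,303))):
    im=c["pixels"]; hsv=cv2.cvtColor(im,cv2.COLOR_RGB2HSV); g=hsv[:,:,2]
    b=blob((hsv[:,:,1]>90)&(g>60),pb,12); print(n,"sample",b, at(c,*b[0],.060))
    k=blob(g<110,pk,12); print(n,"button",k, at(c,*k[1],.105))
im=t["pixels"];g=cv2.cvtColor(im,cv2.COLOR_RGB2GRAY)
for nm,(u,v),r0,r1,z in(("mortar",(223,268),20,30,.102),("petri",(315,291),13,20,.063)):
    x0,y0=u-40,v-40
    h=cv2.HoughCircles(cv2.resize(g[y0:y0+80,x0:x0+80],None,fx=4,fy=4,interpolation=2),cv2.HOUGH_GRADIENT,1,200,param1=80,param2=15,minRadius=r0*4,maxRadius=r1*4)
    x,y,r=h[0,0]/4; x+=x0;y+=y0
    p=at(t,x,y,z);e=at(t,x+r,y,z);print(nm,x,y,r,p,"diam",2*np.hypot(*(e-p)[:2]))
    print("  scene px",proj(s,p))
for nm,u,v,z in(("boat",321,192,.068),("beaker",245,208,.05),("button",402,295,.11)):
    p=at(t,u,v,z);print(nm,p,proj(s,p))
for q in((208,152),(425,153),(425,324),(204,318)): print("riser",at(t,*q,.05))
a=cv2.resize(t["pixels"][150:325,195:430],None,fx=3,fy=3,interpolation=2)
cv2.imwrite("pics/crop.png",a[:,:,::-1])
E
python3 m.py
```

```text
top sample (array([319.63836478, 191.36477987]), (319.6000061035156, 191.1999969482422), (20.57182502746582, 16.994115829467773), 63.43495178222656, array([310, 181,  20,  22, 318], dtype=int32)) [ 0.67714756 -0.06371419  0.06      ]
top button (array([400.51569507, 295.04484305]), (402.0, 296.0), (24.0, 24.0), 90.0, array([390, 284,  25,  25, 223], dtype=int32)) [ 0.48487073 -0.21614082  0.105     ]
scene sample (array([331.44041451, 217.81865285]), (331.29998779296875, 217.6000213623047), (16.76007080078125, 13.597793579101562), 18.434947967529297, array([322, 211,  19,  14, 193], dtype=int32)) [ 0.67455662 -0.06960967  0.06      ]
scene button (array([293.45169713, 308.59007833]), (293.18621826171875, 305.7344970703125), (26.574554443359375, 28.152420043945312), 85.2363510131836, array([279, 292,  29,  28, 383], dtype=int32)) [ 0.47902771 -0.2258007   0.105     ]
mortar 223.375 268.375 22.175 [0.52826589 0.10996794 0.102     ] diam 0.08157468698692684
  scene px [226.75889948 184.98303406]Traceback (most recent call last):
  File "m.py", line 17, in <module>
    x,y,r=h[0,0]/4; x+=x0;y+=y0
          ~^^^^^
TypeError: 'NoneType' object is not subscriptable
```

```bash
sed -i 's/,("petri",(315,291),13,20,.063)//; s/(("boat",321,192,.068)/(("petri",315,291,.063),("boat",321,192,.068)/; s/in(("mortar",(223,268),20,30,.102))/in(("mortar",(223,268),20,30,.102),)/' m.py; python3 m.py | grep -v -e sample; python3 - <<'E'
from h import *
from scipy.spatial.transform import Rotation as R
o=bot.get_obs();print(R.from_quat(o["tool_rot"]).as_matrix().round(3),o["eef_pos"])
M=R.from_quat(o["tool_rot"]).as_matrix()
for n,p in(("boat",(.676,-.065,.118)),("mortar",(.528,.11,.152)),("button",(.485,-.217,.15))):print(n,(M.T@(np.array(p)-o["eef_pos"])*100).round(1))
E
```

```text
top button (array([400.26666667, 295.11111111]), (402.0, 296.0), (24.0, 24.0), 90.0, array([390, 284,  25,  25, 225], dtype=int32)) [ 0.48487073 -0.21614082  0.105     ]
scene button (array([293.47120419, 308.59685864]), (293.18621826171875, 305.7344970703125), (26.574554443359375, 28.152420043945312), 85.2363510131836, array([279, 292,  29,  28, 382], dtype=int32)) [ 0.47902771 -0.2258007   0.105     ]
mortar 223.625 268.625 22.425 [0.52782109 0.10949355 0.102     ] diam 0.08248632535133432
  scene px [226.67138244 185.1805079 ]
petri [ 0.48673761 -0.05820561  0.063     ] [249.97408335 254.74257726]
boat [ 0.67515568 -0.06635422  0.068     ] [330.76503886 214.12214868]
beaker [0.64306757 0.08148495 0.05      ] [280.90676822 189.00695314]
button [ 0.48721191 -0.21527094  0.11      ] [293.66203225 296.93893694]
riser [0.75274404 0.1584217  0.05      ]
riser [ 0.75759597 -0.26969214  0.05      ]
riser [ 0.42609203 -0.27022151  0.05      ]
riser [0.42893691 0.15513027 0.05      ]
[[ 0.237 -0.972 -0.   ]
 [-0.972 -0.237  0.001]
 [-0.001  0.    -1.   ]] [ 0.11822711 -0.48560852  0.24499186]
boat [-27.7 -64.1  12.7]
mortar [-48.2 -53.9   9.3]
button [-17.4 -42.    9.5]
```

View pics/crop.png

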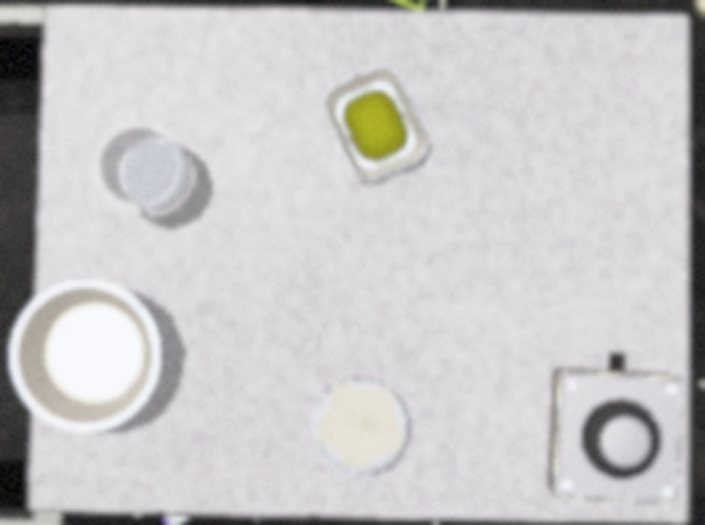

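The crop confirms it. The white tray with green-yellow sample is at crop (378,125), the mortar rim is about 92 mm across at (85,355), and the button face is at about (626,442). Approaching high first.

>>> play_rows:
  motion:
    - {"fingers": 1, "translation": [-3, -3, 0], "roll": 0}
    - {"fingers": 1, "translation": [-5.5, -5.5, 0], "roll": 0}
    - {"fingers": 1, "translation": [-8, -8, 0], "roll": 0}
    - {"fingers": 1, "translation": [-10.5, -10.5, 0], "roll": 0}
    - {"fingers": 1, "translation": [-13, -13, 0], "roll": 0}
    - {"fingers": 1, "translation": [-15.5, -15.5, 0], "roll": 0}
    - {"fingers": 1, "translation": [-18, -18, 0], "roll": 0}
    - {"fingers": 1, "translation": [-20, -21, 0], "roll": 0}
    - {"fingers": 1, "translation": [-22, -24, 0], "roll": 0}
    - {"fingers": 1, "translation": [-23, -27, 0], "roll": 0}
    - {"fingers": 1, "translation": [-24, -30, 0], "roll": 0}
    - {"fingers": 1, "translation": [-24.5, -33.5, 0], "roll": 0}
    - {"fingers": 1, "translation": [-25, -37, 0], "roll": 0}
    - {"fingers": 1, "translation": [-25.5, -40.5, 0], "roll": 0}
    - {"fingers": 1, "translation": [-26, -44, 0], "roll": 0}
    - {"fingers": 1, "translation": [-26.5, -48, 0], "roll": 0}
    - {"fingers": 1, "translation": [-27, -52, 0], "roll": 0}
    - {"fingers": 1, "translation": [-27.5, -56, 0], "roll": 0}
    - {"fingers": 1, "translation": [-27.5, -58, 0], "roll": 0}
    - {"fingers": 1, "translation": [-27.5, -58, 0], "roll": 0}

```text
clock: 1.97
eef_pos: [0.6202, -0.0794, 0.2433]
tool_rot: [0.787, -0.617, -0.0, -0.0]
ft_force: [-0.7, 0.2, 0.3]
grip_width: -0.0003
```

```bash
cat > d.py <<'E'
from h import *
from scipy.spatial.transform import Rotation as R
o=bot.get_obs();M=R.from_quat(o["tool_rot"]).as_matrix()
print(o["clock"],o["eef_pos"].round(4),o["grip_width"],o["ft_force"].round(1),M[:,2].round(3))
for n,p in(("boat",(.676,-.066,.118)),("mortar",(.528,.11,.152)),("button",(.484,-.218,.145))):print(n,(M.T@(np.array(p)-o["eef_pos"])*100).round(1))
E
python3 d.py
```

```text
1.9667 [ 0.6202 -0.0794  0.2433] -0.00029510437953340294 [-0.7  0.2  0.3] [ 0.     0.001 -1.   ]
boat [ 0.  -5.7 12.5]
mortar [-20.6   4.4   9.1]
button [10.2 16.6  9.8]
```

>>> play_rows:
  motion:
    - {"fingers": 1, "translation": [0, -3, 0], "roll": 0}
    - {"fingers": 1, "translation": [0, -5.7, 1], "roll": 0}
    - {"fingers": 1, "translation": [0, -5.7, 4], "roll": 0}
    - {"fingers": 1, "translation": [0, -5.7, 7], "roll": 0}
    - {"fingers": 1, "translation": [0, -5.7, 9.5], "roll": 0}
    - {"fingers": 1, "translation": [0, -5.7, 11.5], "roll": 0}
    - {"fingers": 1, "translation": [0, -5.7, 12.5], "roll": 0}
    - {"fingers": 1, "translation": [0, -5.7, 12.5], "roll": 0}
    - {"fingers": 1, "translation": [0, -5.7, 12.5], "roll": 0}

```text
clock: 2.72
eef_pos: [0.6718, -0.0682, 0.1206]
tool_rot: [0.786, -0.618, -0.0, 0.0]
ft_force: [0.9, 0.4, -0.2]
grip_width: 0.0002
```

```bash
python3 d.py; python3 - <<'E'
from h import *
a=[]
for n,(x,y) in(("top",(200,120)),("scene",(200,120))):
    c=bot.camera(n);a.append(cv2.resize(c["pixels"][y:y+200,x:x+240],None,fx=1.66,fy=1.66)[:,:,::-1]);p=bot.get_obs()["eef_pos"]-[0,0,.014*-1*-1];print(n,proj(c,p))
cv2.imwrite("pics/b.png",np.hstack(a))
E
```

```text
2.7167 [ 0.6718 -0.0682  0.1206] 0.00016543468074838957 [ 0.9  0.4 -0.2] [-0.001  0.    -1.   ]
boat [-0.1 -0.5  0.3]
mortar [-20.7   9.8  -3.1]
button [10.1 21.8 -2.4]
top [322.07601066 191.13381623]
scene [330.73964913 200.83750723]
```

View pics/b.png

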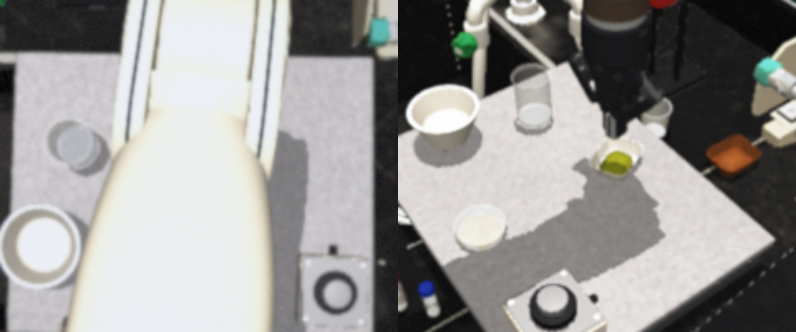

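The scene view shows the closed fingertips just above the boat at (612,135) in the picture, with the tray at (617,158) and a clear gap. Hold here.

>>> play_rows:
  motion:
    - {"fingers": 1, "translation": [0, 0, 0], "roll": 0}
    - {"fingers": 1, "translation": [0, 0, 0], "roll": 0}
    - {"fingers": 1, "translation": [0, 0, 0], "roll": 0}
    - {"fingers": 1, "translation": [0, 0, 0], "roll": 0}
    - {"fingers": 1, "translation": [0, 0, 0], "roll": 0}
    - {"fingers": 1, "translation": [0, 0, 0], "roll": 0}
    - {"fingers": 1, "translation": [0, 0, 0], "roll": 0}
    - {"fingers": 1, "translation": [0, 0, 0], "roll": 0}
    - {"fingers": 1, "translation": [0, 0, 0], "roll": 0}
    - {"fingers": 1, "translation": [0, 0, 0], "roll": 0}
    - {"fingers": 1, "translation": [0, 0, 0], "roll": 0}
    - {"fingers": 1, "translation": [0, 0, 0], "roll": 0}
    - {"fingers": 1, "translation": [0, 0, 0], "roll": 0}
    - {"fingers": 1, "translation": [0, 0, 0], "roll": 0}
    - {"fingers": 1, "translation": [0, 0, 0], "roll": 0}
    - {"fingers": 1, "translation": [0, 0, 0], "roll": 0}
    - {"fingers": 1, "translation": [0, 0, 0], "roll": 0}
    - {"fingers": 1, "translation": [0, 0, 0], "roll": 0}
    - {"fingers": 1, "translation": [0, 0, 0], "roll": 0}
    - {"fingers": 1, "translation": [0, 0, 0], "roll": 0}

```text
clock: 4.48
eef_pos: [0.6722, -0.0679, 0.1203]
tool_rot: [0.786, -0.618, 0.0, 0.0]
ft_force: [0.4, 0.8, 0.6]
grip_width: -0.0001
```

```bash
python3 d.py
```

```text
4.4833 [ 0.6722 -0.0679  0.1203] -0.00011332544760528261 [0.4 0.8 0.6] [ 0. -0. -1.]
boat [-0.1 -0.4  0.2]
mortar [-20.7   9.8  -3.2]
button [10.1 21.8 -2.5]
```

>>> play_rows:
  motion:
    - {"fingers": 1, "translation": [0, 0, -3], "roll": 0}
    - {"fingers": 1, "translation": [0, 0, -6], "roll": 0}
    - {"fingers": 1, "translation": [0, 0, -9], "roll": 0}
    - {"fingers": 1, "translation": [0, 3, -11], "roll": 0}
    - {"fingers": 1, "translation": [-1, 6, -12], "roll": 0}
    - {"fingers": 1, "translation": [-4, 8, -12], "roll": 0}
    - {"fingers": 1, "translation": [-7, 9, -12], "roll": 0}
    - {"fingers": 1, "translation": [-10, 9.8, -12], "roll": 0}
    - {"fingers": 1, "translation": [-13, 9.8, -12], "roll": 0}
    - {"fingers": 1, "translation": [-16, 9.8, -12], "roll": 0}
    - {"fingers": 1, "translation": [-19, 9.8, -12], "roll": 0}
    - {"fingers": 1, "translation": [-20.7, 9.8, -11], "roll": 0}
    - {"fingers": 1, "translation": [-20.7, 9.8, -9], "roll": 0}
    - {"fingers": 1, "translation": [-20.7, 9.8, -7], "roll": 0}
    - {"fingers": 1, "translation": [-20.7, 9.8, -5], "roll": 0}
    - {"fingers": 1, "translation": [-20.7, 9.8, -3.5], "roll": 0}
    - {"fingers": 1, "translation": [-20.7, 9.8, -3.2], "roll": 0}
    - {"fingers": 1, "translation": [-20.7, 9.8, -3.2], "roll": 0}
    - {"fingers": 1, "translation": [-20.7, 9.8, -3.2], "roll": 0}

```text
clock: 6.07
eef_pos: [0.5284, 0.1101, 0.1531]
tool_rot: [0.786, -0.618, 0.0, -0.0]
ft_force: [1.1, -0.2, 0.2]
grip_width: 0.0001
```

```bash
python3 d.py; python3 - <<'E'
from h import *
c=bot.camera("scene");cv2.imwrite("pics/c.png",cv2.resize(c["pixels"][100:350,150:450],None,fx=2,fy=2)[:,:,::-1])
E
```

```text
6.0667 [0.5284 0.1101 0.1531] 8.921416552353354e-05 [ 1.1 -0.2  0.2] [ 0.001  0.    -1.   ]
boat [ 20.6 -10.2   3.5]
mortar [-0.   0.   0.1]
button [30.8 12.1  0.8]
```

View pics/c.png

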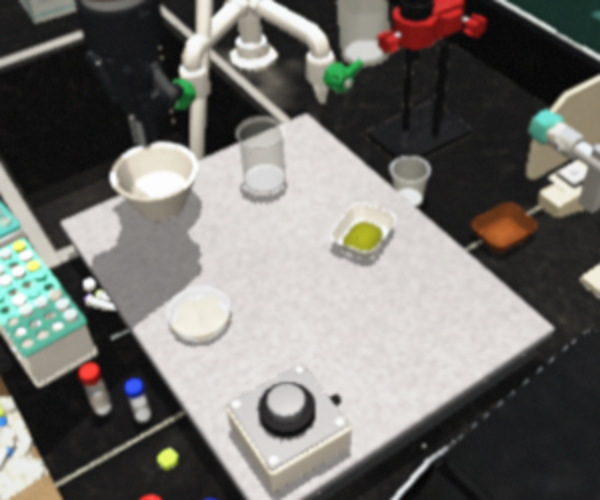

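```bash
python3 - <<'E'
from h import *
c=bot.camera("scene")
for z in(.102,.139):print((proj(c,(.5284,.1101,z))-[150,100])*2)
# mortar rim centre from scene: rim ellipse seen at crop x 112..200
for q in((113,178),(200,178),(156,172)):print(at(c,q[0]/2+150,q[1]/2+100,.102))
E
```

```text
[153.57509769 169.85244032]
[147.76741298 143.0599095 ]
[0.4873129  0.12427278 0.102     ]
[0.56230889 0.0683844  0.102     ]
[0.52892023 0.10533653 0.102     ]
```

>>> play_rows:
  motion:
    - {"fingers": 1, "translation": [0, 0, 0], "roll": 0}
    - {"fingers": 1, "translation": [0, 0, 0], "roll": 0}
    - {"fingers": 1, "translation": [0, 0, 0], "roll": 0}
    - {"fingers": 1, "translation": [0, 0, 0], "roll": 0}
    - {"fingers": 1, "translation": [0, 0, 0], "roll": 0}
    - {"fingers": 1, "translation": [0, 0, 0], "roll": 0}
    - {"fingers": 1, "translation": [0, 0, 0], "roll": 0}
    - {"fingers": 1, "translation": [0, 0, 0], "roll": 0}
    - {"fingers": 1, "translation": [0, 0, 0], "roll": 0}
    - {"fingers": 1, "translation": [0, 0, 0], "roll": 0}
    - {"fingers": 1, "translation": [0, 0, 0], "roll": 0}
    - {"fingers": 1, "translation": [0, 0, 0], "roll": 0}
    - {"fingers": 1, "translation": [0, 0, 0], "roll": 0}
    - {"fingers": 1, "translation": [0, 0, 0], "roll": 0}
    - {"fingers": 1, "translation": [0, 0, 0], "roll": 0}
    - {"fingers": 1, "translation": [0, 0, 0], "roll": 0}
    - {"fingers": 1, "translation": [0, 0, 0], "roll": 0}
    - {"fingers": 1, "translation": [0, 0, 0], "roll": 0}
    - {"fingers": 1, "translation": [0, 0, 0], "roll": 0}
    - {"fingers": 1, "translation": [0, 0, 0], "roll": 0}

```text
clock: 7.83
eef_pos: [0.528, 0.11, 0.1523]
tool_rot: [0.786, -0.618, -0.0, 0.0]
ft_force: [-0.2, -0.9, 1.5]
grip_width: 0.0004
```

Both views agree on the mortar to 5 mm, and the tip sat 1 cm or less from where it should be. On to 20 mm above the button.

>>> play_rows:
  motion:
    - {"fingers": 1, "translation": [0, 0, -3], "roll": 0}
    - {"fingers": 1, "translation": [0, 0, -6], "roll": 0}
    - {"fingers": 1, "translation": [3, 1, -7], "roll": 0}
    - {"fingers": 1, "translation": [6, 2, -7], "roll": 0}
    - {"fingers": 1, "translation": [9, 3, -7], "roll": 0}
    - {"fingers": 1, "translation": [12, 4, -7], "roll": 0}
    - {"fingers": 1, "translation": [15, 5.5, -7], "roll": 0}
    - {"fingers": 1, "translation": [18, 7, -7], "roll": 0}
    - {"fingers": 1, "translation": [21, 8, -7], "roll": 0}
    - {"fingers": 1, "translation": [24, 9, -7], "roll": 0}
    - {"fingers": 1, "translation": [27, 10.5, -7], "roll": 0}
    - {"fingers": 1, "translation": [29.5, 11.5, -7], "roll": 0}
    - {"fingers": 1, "translation": [30.7, 12.1, -6], "roll": 0}
    - {"fingers": 1, "translation": [30.7, 12.1, -4], "roll": 0}
    - {"fingers": 1, "translation": [30.7, 12.1, -2], "roll": 0}
    - {"fingers": 1, "translation": [30.7, 12.1, -0.5], "roll": 0}
    - {"fingers": 1, "translation": [30.7, 12.1, 0.5], "roll": 0}
    - {"fingers": 1, "translation": [30.7, 12.1, 0.7], "roll": 0}
    - {"fingers": 1, "translation": [30.7, 12.1, 0.7], "roll": 0}
    - {"fingers": 1, "translation": [30.7, 12.1, 0.7], "roll": 0}

```text
clock: 9.5
eef_pos: [0.4836, -0.2168, 0.1459]
tool_rot: [0.786, -0.618, 0.001, -0.0]
ft_force: [-0.6, -0.8, -0.0]
grip_width: -0.0
```

```bash
python3 d.py; python3 - <<'E'
from h import *
c=bot.camera("scene");cv2.imwrite("pics/e.png",cv2.resize(c["pixels"][220:370,220:400],None,fx=3,fy=3)[:,:,::-1])
p=bot.get_obs()["eef_pos"]
for z in (p[2]-.014,.11):print((proj(c,(p[0],p[1],z))-[220,220])*3)
E
```

```text
9.5 [ 0.4836 -0.2168  0.1459] -4.336888032428838e-05 [-0.6 -0.8 -0. ] [ 0.001 -0.    -1.   ]
boat [-10.1 -22.3   2.8]
mortar [-30.7 -12.1  -0.6]
button [ 0.1 -0.   0.1]
[215.04074324 212.25278012]
[217.48770976 236.06411021]
```

View pics/e.png

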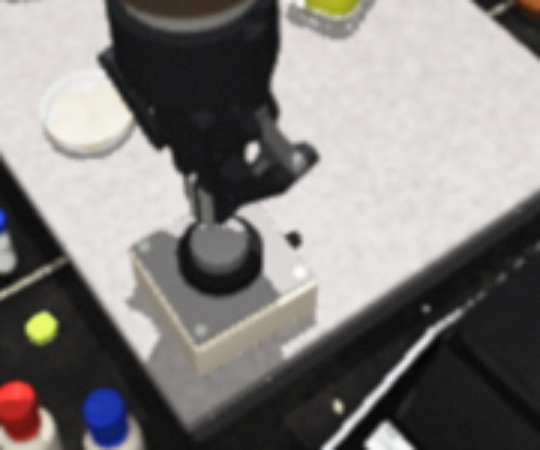

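Fingertips sit just above the button at about (207,222) in the crop, and the button face is at (220,241), well within its radius. Pressing in small steps.

>>> play_rows:
  motion:
    - {"fingers": 1, "translation": [0, 0, 0.6], "roll": 0}
    - {"fingers": 1, "translation": [0, 0, 1.2], "roll": 0}
    - {"fingers": 1, "translation": [0, 0, 1.6], "roll": 0}
    - {"fingers": 1, "translation": [0, 0, 1.9], "roll": 0}
    - {"fingers": 1, "translation": [0, 0, 2.1], "roll": 0}
    - {"fingers": 1, "translation": [0, 0, 2.3], "roll": 0}
    - {"fingers": 1, "translation": [0, 0, 2.5], "roll": 0}
    - {"fingers": 1, "translation": [0, 0, 2.6], "roll": 0}
    - {"fingers": 1, "translation": [0, 0, 2.6], "roll": 0}
    - {"fingers": 1, "translation": [0, 0, 2.6], "roll": 0}

```text
clock: 10.38
eef_pos: [0.4827, -0.2168, 0.1195]
tool_rot: [0.786, -0.618, -0.0, 0.0]
ft_force: [-1.9, 1.8, 4.9]
grip_width: -0.0001
```

>>> play_rows:
  motion:
    - {"fingers": 1, "translation": [0, 0, 0.1], "roll": 0}
    - {"fingers": 1, "translation": [0, 0, 0.2], "roll": 0}
    - {"fingers": 1, "translation": [0, 0, 0.3], "roll": 0}
    - {"fingers": 1, "translation": [0, 0, 0.3], "roll": 0}
    - {"fingers": 1, "translation": [0, 0, 0.3], "roll": 0}

```text
clock: 10.8
eef_pos: [0.4829, -0.2169, 0.1179]
tool_rot: [0.786, -0.618, 0.0, -0.0]
ft_force: [-5.5, 3.3, 12.8]
grip_width: 0.0001
```

At 12.8 N with TCP z 0.118, the press is against the stop at the expected depth. Lifting off.

>>> play_rows:
  motion:
    - {"fingers": 1, "translation": [0, 0, -0.5], "roll": 0}
    - {"fingers": 1, "translation": [0, 0, -1.5], "roll": 0}
    - {"fingers": 1, "translation": [0, 0, -3], "roll": 0}
    - {"fingers": 1, "translation": [0, 0, -5], "roll": 0}
    - {"fingers": 1, "translation": [0, 0, -8], "roll": 0}
    - {"fingers": 1, "translation": [0, 0, -11], "roll": 0}
    - {"fingers": 1, "translation": [0, 0, -13], "roll": 0}
    - {"fingers": 1, "translation": [0, 0, -13], "roll": 0}
    - {"fingers": 1, "translation": [0, 0, -13], "roll": 0}
    - {"fingers": 1, "translation": [0, 0, -13], "roll": 0}
    - {"fingers": 1, "translation": [0, 0, -13], "roll": 0}
    - {"fingers": 1, "translation": [0, 0, -13], "roll": 0}

```text
clock: 11.8
eef_pos: [0.4824, -0.2166, 0.2448]
tool_rot: [0.786, -0.618, -0.001, 0.0]
ft_force: [0.5, -0.4, -0.7]
grip_width: 0.0003
```

```bash
python3 d.py; python3 - <<'E'
from h import *
c=bot.camera("scene");cv2.imwrite("pics/f.png",c["pixels"][:,:,::-1])
a=cv2.imread("pics/scene1.png");d=cv2.absdiff(a,c["pixels"][:,:,::-1]).max(2)
for n,(x,y) in dict(boat=(331,217),mortar=(228,190),beaker=(281,180),petri=(250,257),button=(293,300)).items():
    print(n,(d[y-18:y+18,x-22:x+22]>40).mean().round(3))
E
```

```text
11.8 [ 0.4824 -0.2166  0.2448] 0.0002742309544685711 [ 0.5 -0.4 -0.7] [-0.003  0.001 -1.   ]
boat [-10.  -22.4  12.6]
mortar [-30.6 -12.2   9.3]
button [ 0.2 -0.2 10. ]
boat 0.156
mortar 0.082
beaker 0.928
petri 0.0
button 0.059
```

View pics/f.png

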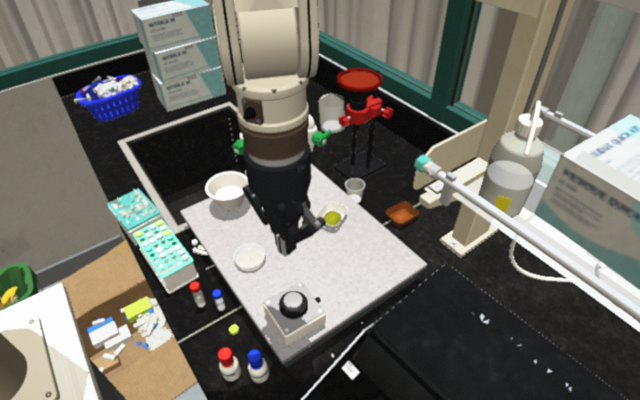

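The arm hides the beaker at (281,180). The mortar, boat and petri dish are at their old pixels and the button is up at (293,300). The arm is clear of everything, so I'm handing in.

```bash
python3 -c "
from workcell import bot
print(bot.job_done())"
```

```text
the job is handed in; nothing more can be done
None
```

I did the point-and-confirm check and handed the job in at about 11.8 s; no verdict was reported.

- **Weigh boat:** I held the closed fingertips about 38 mm above the rim and about 4 mm off its measured middle, for roughly 1.8 s.
- **Mortar:** I held them about 36–37 mm above the rim, within 1 mm of the middle measured from the top view, for roughly 1.8 s.
- **Button:** I pressed it to its stop. The force rose to 12.8 N at TCP height 0.118 m, the expected depth. Then I let it up and lifted clear.

**Last checks:**
- After the lift, the force was back to noise level and the button looked up.
- The boat, mortar and petri dish were at their old pixels. The partial differences at the boat and mortar look like the arm overlapping the picture.
- The arm hid the beaker in the last picture. It was in place in the picture taken over the mortar, and the arm did not go low near it afterwards.

**Disagreements:**
- The two camera views differed by about 5 mm for the mortar, 6 mm for the boat and 11 mm for the button collar (seen from the side). The boat and mortar differences are well inside the 30 mm tolerance. The press landed on the 32 mm button.
- The fingertip pictures over the mortar and button were 1 cm or less from where the calibration put them.

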